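Plug the ink tank and lock both cam arms

TASK

Close the fill port of the grey ink tank: set the loose grooved metal plug into the coupler on the tank and press it down, firmly but not hard, until its flange beds on the rubber gasket. Then swing the coupler's two cam arms all the way down together, keeping them about level with each other, so that they lock the plug in. Leave the eraser, the loupe and the ink bottle where they are.

Things in the scene. Friction and masses are not known exactly. Their poses are not given: they have to be found in the camera images.
- tank: Fixed grey plastic tank, 120 (x) x 100 (y) x 35 mm high, with a plain metal coupler upright at the middle of its top. Origin: centre of the underside, on the table; z up. The two cam arms swing in its y-z plane, one at +y (left), one at -y (right). Coupler: round body 40 mm diameter, open at the top, bore 32 mm diameter.
- coupler_rim (a point): Point on the coupler's axis fixed to the tank, 99 mm above the table; axes as the tank's. The coupler is screwed into the tank to a depth that is not measured: its rim (top of the hard rubber gasket ring), with cam pins and arms, stands 0 to 8 mm ABOVE this point, fixed in a run; it must be felt. Press the plug on the gasket with 16 to 24 N in all; more than 30 N spoils it.
- left_pin (a point): Hinge pin (along tank x) of the arm at +y, as for the lowest coupler (the true pin is 0 to 8 mm higher): 21 mm from the axis, 91 mm above the table. Arm: 13 mm wide, 17 at its end eye; end 52 mm from the pin; its upper (when down, outer) face is 6.5 mm off the line through the pin. Both arms down: 55 mm over the outer faces. Pins are weak: at most 40 N on an arm, so grip lightly.
- right_pin (a point): The same for the arm at -y. A cam on each arm enters the bore as the arm goes below level; it jams on the plug if that is not home, and blocks the bore if there is no plug.
- plug: Loose plain metal plug, 60 mm tall, 0.12 kg, standing upright on the table, round all over: from the foot up a 30 mm diameter neck with a chamfered foot (23 mm) and a locking groove, at 34 to 38 mm a flange of 38 mm diameter, at 38 to 60 mm a grip knob of 24 mm diameter. Origin: centre of the foot, z along its axis upward.
- plug_flange (a point): Centre of the underside of the plug's flange, 34 mm above the plug's origin. Home, it lies on the true rim. Inside the bore a stiff valve disc meets the plug's foot while the flange is still 7 to 9 mm above the true rim; the disc slides down under about 7 N and stays where it is left; only then does the flange meet the gasket.
- cam_left (a joint): Swing of the arm at +y, rad: 0 = open, pointing outward and 0.6 rad above level; 0.6 = level; 2.1 = fully down on its stop, beside the coupler. It stays where it is left; moving it takes 0.2 N m (10 N at 20 mm from the pin). Starts at 0 to 0.35. Neither arm may pass 1.5 while the other is below 0.9. More than 1.95 counts as down.
- cam_right (a joint): The same for the arm at the tank's -y side.
- eraser: Bystander: small eraser in a green sleeve, 22 x 50 x 12 mm, origin at the centre of its underside.
- loupe: Bystander: black standing magnifier, 42 mm diameter, 43 mm tall, origin at the centre of its underside.
- ink_bottle: Bystander: square dark-blue glass ink bottle, 53 x 52 x 60 mm, origin at the centre of its underside.
Mind the look-alikes: they are no part of the job. There is more than one size of the plug; the job needs the middle-sized.

How it is judged (in metres and radians):
On the way, in this order (a step that is already met when the one before it is completed fails the run):
1. the plug is pressed home on the gasket (with more than 14 N) while both arms are still open (z of plug_flange in the frame of coupler_rim below 0.0105 m and horizontal distance between plug_flange and coupler_rim below 0.003 m and angle between the z axis of plug and the z axis of tank, either way round below 0.08 rad and contact force between plug and tank above 14 N and value of joint each of cam_left, cam_right below 0.9 rad), for 0.1 s.
2. both arms are fully down with the plug home (z of plug_flange in the frame of coupler_rim below 0.0105 m and horizontal distance between plug_flange and coupler_rim below 0.003 m and angle between the z axis of plug and the z axis of tank, either way round below 0.08 rad and value of joint each of cam_left, cam_right above 1.95 rad), for 0.2 s.
At the end, for the whole second after the job is handed in: The plug stands upright in the coupler, its flange between 2 mm below and 10.5 mm above point coupler_rim and within 3 mm of the axis, at rest, and both cam arms are fully down (more than 1.95 rad), which they can be only with the plug home (all of step 2 and z of plug_flange in the frame of coupler_rim above -0.002 m and linear speed of plug below 0.01 m/s); the robot touches nothing.
It fails at once if the plug is pressed against the coupler with more than 30 N (contact force between plug and tank above 30 N).
It fails at once if the fingers load the arms and coupler with more than 80 N in all (40 N an arm) (contact force between the fingers and tank above 80 N).
It fails at once if one arm is swung down (above 1.5) while the other is still up (below 0.9) ((value of joint cam_left above 1.5 rad and value of joint cam_right below 0.9 rad) or (value of joint cam_right above 1.5 rad and value of joint cam_left below 0.9 rad)).
It fails at once if a bystander is moved by more than 2 cm (distance of any of eraser, loupe, ink_bottle from where it was at the start of the episode above 0.02 m).
It also fails if it takes over 48 s, if anything falls off the work surface, if the arm or the gripper's body presses on something with over 40 N, if the wrist force passes 120 N, or if a joint passes its speed limit or range.

ROBOT

A 6-joint arm with a two-finger parallel gripper is mounted at the origin on the work surface; the furniture and walls round the work are solid. World frame = base frame: x ahead of the robot, y to its left, z up, the work surface at z = 0. Lengths are in mm, angles in rad, forces in N, time in s.
With the tool pointing down it reaches from about 275 to 1000 mm from the base axis. Payload 8.4 kg.
Tool frame: the origin (TCP) lies between the finger pads; the fingertips stand r.finger_overhang ahead of it and the grasp point (between the pads) is the TCP (r.finger_overhang is the distance from the TCP to the fingertips, in mm); z points along the fingers, y is the line along which they close (so a half turn about z gives the same grasp; the last joint's range is limited). The gripper opens to 85 mm and grips with 20 to 120 N. Pads are 22 mm wide; open, the fingers measure 114 mm over their backs; the gripper's body (76 mm by 85 mm) begins 54 mm behind the grasp point. The pads swing forward as they close: fully open they stand 13 mm farther back than shut.
Start: joints at [1.149, 0.353, 1.633, -0, 1.155, -0.002], TCP at [254.735, 570.735, 250.281] pointing down, gripper open.
Joint ranges: [-2.63, 2.63], [-0.92, 2.1], [0.06, 2.66], [-1.3, 4.44], [0, 2.69], [-3.02, 3.02]. Speed limits (rad/s): [2.22, 2.22, 2.79, 3.14, 3.14, 3.14].

INTERFACE

Orientations are given as [roll, pitch, yaw] about the fixed x, y, z axes, in that order (R = Rz(yaw) Ry(pitch) Rx(roll)).
In Python, from rig import r, cams, sign_off gives the robot as it stands.
- The arm moves only by the shell command python3 -m crank 'ROWS' [FORCE]. ROWS is JSON, a list of rows, each a list of 7 numbers: the shift along the tool's x, y, z in m, then the turn, a rotation vector about the tool's x, y, z in rad, then the closure, from 0 (fully open) to 1 (shut). In form: [[dx, dy, dz, ax, ay, az, gripper], ...]. A call has 1 to 5 rows; each row is the pose to reach, as a shift and turn from the pose commanded when the call began, along the tool's axes at that moment; what a row does not reach only later rows make up. A row lasts 1/10 s, in which the tool goes at most 50 mm and 8.59 degrees, less where a joint would pass 70% of its speed; a pose out of reach is approached as far as the arm can. A call with a gripper value outside its range is refused whole. The fingers move at their own pace and stop on an object; FORCE is the grip in N (left out, the last holds). Time passes only in rows, so rows that repeat a pose let the fingers close. It gives the time, the measured TCP pose, the force, the opening and the grip force at its end, in the units of the state.
- r.sense(): the state, without advancing time (a new reading comes with each control period).
- cams.grab_frame(name): name is "side" or "top" or "wrist"; returns a dict with "image" (400x640x3 uint8, red, green, blue), "fx", "fy", "cx", "cy" (pixels), "D" ([k1, k2, p1, p2, k3] as OpenCV has them; the pictures are not rectified), "position" and "orientation" of the camera in the world. Camera axes: x right, y down, z forward; pixel columns grow to the right and rows downward; lengths in mm; the calibration is good to about 2 mm. A picture is of the moment at which its call begins. There is no depth.
- sign_off(): hands the job in; it is judged then, once.
The state is a dict: "clock": time; "qpos": joint angles; "qvel": joint speeds; "joint_efforts": joint torques, N m; "eef_pos": TCP position; "tcp_rot": TCP orientation; "contact_force": force on the tool from outside, world axes, zero at the start; "wrist_torque": the same for the moment, N m; "opening": opening from 0.0 (shut) to 1.0 (fully open); "grasp_force": force on a finger pad.
Only numpy, scipy, OpenCV 4.12 (cv2) and the standard library are available. Lean on these libraries where they do the work, as an engineer would, in place of code of your own. Each camera call takes 0.05 s, during which the arm holds its last target. There are 200 camera calls.

## Working session

There is one attempt and no reset: what is moved stays moved. The work goes in short steps, Python scripts to look and compute and a shell command to move; the robot and the scene stay as the last step left them, time stands still between calls to the robot, and variables do not carry over. Pictures are saved under pics/ and viewed, at most 10 in all, crops included, and the job is handed in when it is done.

```bash
ls; mkdir -p pics
cat > h.py <<'E'
import numpy as np, cv2, sys
from rig import r, cams
from scipy.spatial.transform import Rotation as R
def K(f): return np.array([[f['fx'],0,f['cx']],[0,f['fy'],f['cy']],[0,0,1.]])
def rot(f):
    o=np.array(f['orientation'],float)
    return R.from_euler('xyz',o) if o.size==3 else (R.from_matrix(o) if o.shape==(3,3) else R.from_quat(o))
def ray(f,u,v):
    p=cv2.undistortPoints(np.array([[[u,v]]],float),K(f),np.array(f['D'],float))[0,0]
    return rot(f).apply([p[0],p[1],1.])
def at_z(f,u,v,z):
    d=ray(f,u,v); c=np.array(f['position'],float); return c+d*(z-c[2])/d[2]
def proj(f,P):
    q=rot(f).inv().apply(np.atleast_2d(P)-np.array(f['position']))
    return cv2.projectPoints(q,np.zeros(3),np.zeros(3),K(f),np.array(f['D'],float))[0][:,0]
def save(f,n): cv2.imwrite('pics/'+n,cv2.cvtColor(f['image'],cv2.COLOR_RGB2BGR))
E
python3 - <<'E'
from h import *
import pickle
print(r.finger_overhang, r.sense())
for n in ['top','side']:
    f=cams.grab_frame(n); save(f,n+'0.png'); pickle.dump(f,open(n+'0.pkl','wb'))
    print({k:v for k,v in f.items() if k!='image'})
E
```

```text
pics
19.0 {'clock': 0.0, 'qpos': array([ 1.14862059e+00,  3.53627693e-01,  1.63414755e+00, -1.99601424e-05,
        1.15522284e+00, -2.38131977e-03]), 'qvel': array([-0.00024833,  0.00038455, -0.00082824,  0.00086834,  0.00027725,
       -0.00131563]), 'joint_efforts': array([-2.14212392e-03, -6.05252767e+01, -3.42063081e+01, -2.83695035e-04,
        9.31151386e-03, -1.31033352e-05]), 'eef_pos': array([254.5375595 , 570.31202997, 249.56871076]), 'tcp_rot': array([-3.14018719e+00,  1.49030791e-05,  2.72180631e+00]), 'contact_force': array([ 0.05712597, -0.55922618,  0.01588319]), 'wrist_torque': array([ 0.00764742, -0.0123879 , -0.06852309]), 'grasp_force': 0.0, 'opening': 1.0006722669199715}
{'fx': 518.6801801869418, 'fy': 518.6801801869418, 'cx': 323.6129593888704, 'cy': 190.59660169080334, 'D': array([-0.17131521,  0.        ,  0.        ,  0.        ,  0.        ]), 'position': array([ 433.98755311,  -10.43604913, 1006.03302244]), 'orientation': array([-2.97725597, -0.01082248, -1.57709684])}
{'fx': 451.17850001584566, 'fy': 451.17850001584566, 'cx': 314.5184294874408, 'cy': 197.8995585337277, 'D': array([-0.0923932,  0.       ,  0.       ,  0.       ,  0.       ]), 'position': array([ 354.13995914, -670.90832339,  554.67992238]), 'orientation': array([-2.1744881 ,  0.00454831, -0.33380721])}
```

View pics/top0.png

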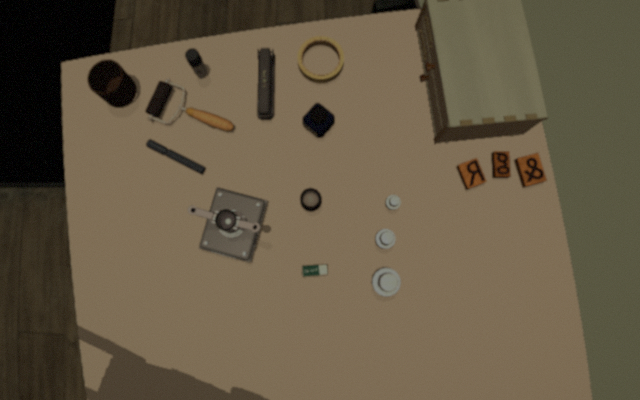

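View pics/side0.png

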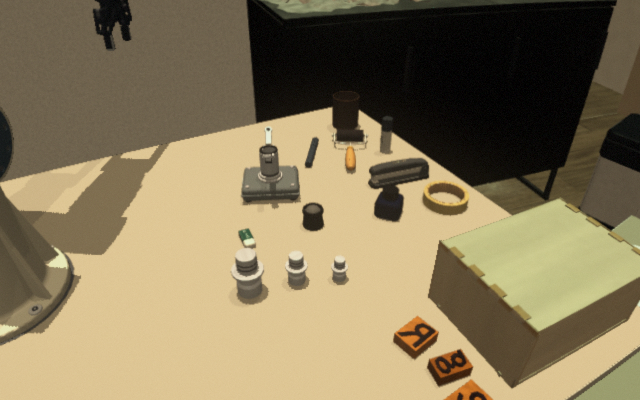

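Top view: three plugs, at (393,202) small, (386,238) middle and (386,283) large. The tank is near (233,225), the loupe (311,200), eraser (315,270) and bottle (319,120). The middle plug fits the description; I'll confirm it in an enlarged crop and check its flange diameter.

Run:
```python
from h import *
import pickle
t=pickle.load(open('top0.pkl','rb'));s=pickle.load(open('side0.pkl','rb'))
def crop(f,u,v,w,h): 
    i=cv2.cvtColor(f['image'],cv2.COLOR_RGB2BGR)[v:v+h,u:u+w]
    i=np.clip(i.astype(float)*1.6,0,255).astype(np.uint8)
    return cv2.resize(i,(400,300),interpolation=cv2.INTER_CUBIC)
a=np.vstack([np.hstack([crop(t,340,190,160,120),crop(t,180,180,100,75)]),np.hstack([crop(s,220,220,160,120),crop(s,230,115,100,75)])])
cv2.imwrite('pics/crop1.png',a)
for n,(u,v) in dict(small=(393,202),mid=(386,238),big=(386,283)).items(): print(n,at_z(t,u,v,60).round())
print('px/mm at z=38', np.linalg.norm(np.diff(proj(t,[[450,-150,38],[450,-188,38]]),axis=0)))
print('tank top',[at_z(t,u,v,35).round() for u,v in [(218,188),(267,203),(249,260),(201,245)]])
```

```text
small [ 569. -150.   60.]
mid [ 502. -135.   60.]
big [ 421. -134.   60.]
px/mm at z=38 20.179176704772903
tank top [array([601., 180.,  35.]), array([572.,  85.,  35.]), array([464., 118.,  35.]), array([492., 209.,  35.])]
```

View pics/crop1.png

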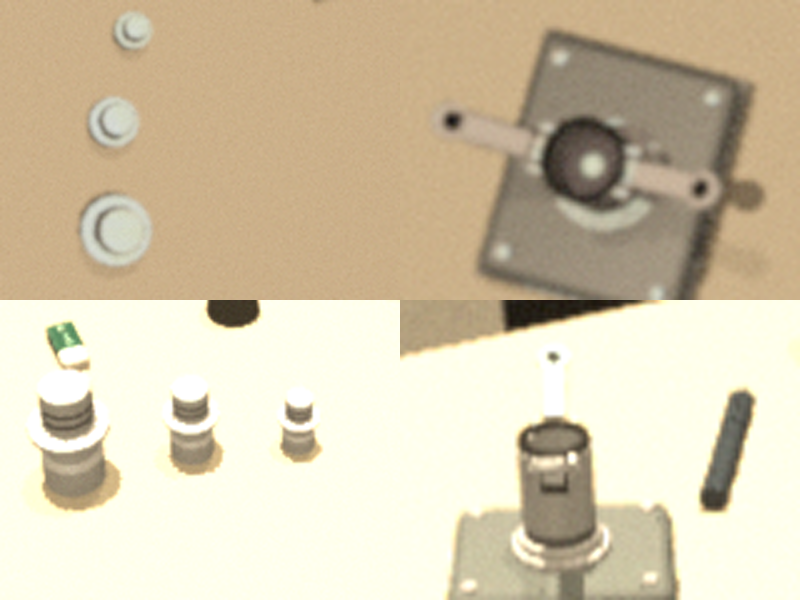

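The middle plug's flange measures about 20 px, which matches 38 mm (20.2 px), so plug (386,238) near (502,-135) is the one. I also see both arms up, tank yaw about -15°, and a bore at about (226,220). I'll move over the plug, closing along tank x.

```bash
cat > to.py <<'E'
from h import *
# usage: to.py x y z toolyangle_deg -> rows shift (m) and turn
s=r.sense(); x,y,z,a=map(float,sys.argv[1:5])
Rc=R.from_euler('xyz',s['tcp_rot']); Rt=R.from_euler('xyz',[np.pi,0,np.radians(a+90)])
print('shift',(Rc.inv().apply(np.array([x,y,z])-s['eef_pos'])/1000).round(4),'turn',(Rc.inv()*Rt).as_rotvec().round(3))
print('t',round(s['clock'],2),'pos',s['eef_pos'].round(1),'rot',s['tcp_rot'].round(3),'F',s['contact_force'].round(1),'q6',s['qpos'][5].round(2),'open',round(s['opening'],3))
E
python3 to.py 502 -135 200 -15
python3 -m crank '[[-0.514,-0.543,0.05,0,0,1.41,0],[-0.514,-0.543,0.05,0,0,1.41,0],[-0.514,-0.543,0.05,0,0,1.41,0],[-0.514,-0.543,0.05,0,0,1.41,0],[-0.514,-0.543,0.05,0,0,1.41,0]]'
python3 to.py 502 -135 200 -15
```

```text
shift [-0.5134 -0.5432  0.0503] turn [-1.000e-03  1.000e-03  1.413e+00]
t 0.1 pos [254.6 570.4 249.6] rot [-3.14   0.     2.722] F [ 0.2 -0.6 -0.1] q6 -0.0 open 1.002
clock: 0.6
eef_pos: [337.5, 333.5, 233.3]
tcp_rot: [-3.141, 0.0, 1.966]
contact_force: [1.7, 0.3, 0.3]
opening: 1.001
grasp_force: 0.0
shift [-0.4957 -0.0287  0.0334] turn [-0.     0.     0.657]
t 0.6 pos [337.5 333.5 233.3] rot [-3.141  0.     1.966] F [1.7 0.3 0.3] q6 0.38 open 1.001
```

```bash
python3 -m crank '[[-0.4957,-0.0287,0.033,0,0,0.657,0],[-0.4957,-0.0287,0.033,0,0,0.657,0],[-0.4957,-0.0287,0.033,0,0,0.657,0],[-0.4957,-0.0287,0.033,0,0,0.657,0],[-0.4957,-0.0287,0.033,0,0,0.657,0]]' >/dev/null
python3 to.py 502 -135 200 -15
```

```text
shift [-0.2048  0.138   0.017 ] turn [ 0. -0.  0.]
t 1.1 pos [421.6  98.6 217. ] rot [ 3.141 -0.     1.309] F [ 0.1  0.4 -0.2] q6 0.49 open 1.0
```

```bash
python3 -m crank '[[-0.2048,0.138,0.017,0,0,0,0],[-0.2048,0.138,0.017,0,0,0,0],[-0.2048,0.138,0.017,0,0,0,0],[-0.2048,0.138,0.017,0,0,0,0],[-0.2048,0.138,0.017,0,0,0,0]]' >/dev/null
python3 to.py 502 -135 200 -15
python3 -m crank '[[0,0,0,0,0,0,0],[0,0,0,0,0,0,0]]' >/dev/null
python3 to.py 502 -135 200 -15
python3 - <<'E'
from h import *
import pickle
f=cams.grab_frame('wrist'); save(f,'w1.png'); pickle.dump(f,open('w1.pkl','wb'))
print({k:v for k,v in f.items() if k!='image'})
print(proj(f,[[502,-135,60],[502,-135,38]]))
E
```

```text
shift [-0.0005 -0.0011 -0.0003] turn [-0.    -0.     0.005]
t 1.6 pos [ 503.2 -134.9  199.7] rot [-3.141 -0.     1.314] F [ 0.8  0.8 -0.6] q6 -0.01 open 1.002
shift [-0.0018 -0.0002 -0.0006] turn [-0.002 -0.     0.003]
t 1.8 pos [ 502.6 -133.3  199.4] rot [-3.14  -0.     1.312] F [ 0.4  1.5 -0.7] q6 -0.0 open 1.005
{'fx': 339.73052769542954, 'fy': 339.73052769542954, 'cx': 321.76966800085336, 'cy': 203.5520676870677, 'D': array([-0.00344882,  0.        ,  0.        ,  0.        ,  0.        ]), 'position': array([523.45471248, -54.55658273, 322.62444121]), 'orientation': array([ 2.81633569e+00,  1.22719209e-03, -2.58487693e-01])}
[[321.94628266 197.34561191]
 [321.96481099 189.72189219]]
```

View pics/w1.png

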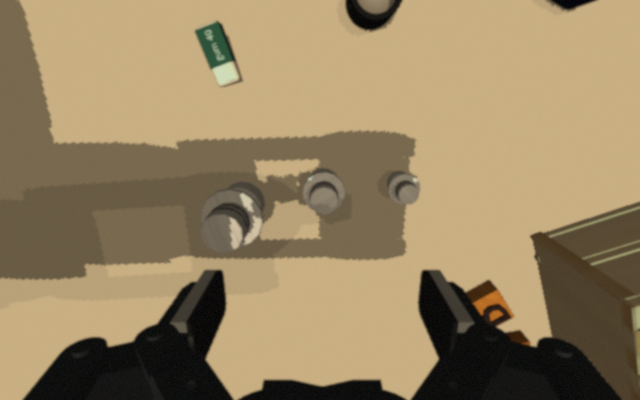

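The wrist view shows the middle plug between the fingers: knob (323,196), flange (324,190). That agrees with the predicted (322,197) and (322,190), so the position is good to about 1 mm. The big neighbour at lower left is close, so I'll half close the gripper before going down.

```bash
python3 -m crank '[[-0.001,0,0,0,0,0,0.42],[-0.0015,0,0.04,0,0,0,0.42],[-0.0015,0,0.08,0,0,0,0.42],[-0.0015,0,0.1,0,0,0,0.42],[-0.0015,0,0.1,0,0,0,0.42]]' 80
python3 to.py 502 -135 61 -15
python3 - <<'E'
from h import *
f=cams.grab_frame('wrist'); save(f,'w2.png')
print(proj(f,[[502,-135,60],[502,-135,38]]))
E
```

```text
clock: 2.35
eef_pos: [500.4, -132.2, 97.7]
tcp_rot: [-3.136, -0.0, 1.317]
contact_force: [0.3, 0.2, -0.0]
opening: 0.58
grasp_force: 0.0
shift [-0.0023  0.0024  0.0367] turn [-0.005 -0.     0.008]
t 2.35 pos [ 500.4 -132.2   97.7] rot [-3.136 -0.     1.317] F [ 0.3  0.2 -0. ] q6 -0.01 open 0.58
[[326.61470589 256.65087787]
 [326.29989104 239.18270167]]
```

View pics/w2.png

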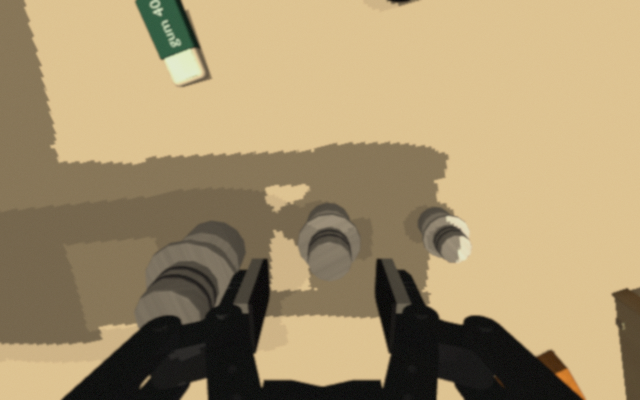

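The knob top is at (329,262) and the flange at (329,240), about 1–2 mm off the prediction. I'll convert that and correct it.

```bash
python3 - <<'E'
from h import *
import os
f=cams.grab_frame('wrist')
print(at_z(f,329,262,60).round(1),at_z(f,329,240,38).round(1),r.sense()['eef_pos'].round(1))
E
python3 to.py 502.5 -136 75 -15
```

```text
[ 503.6 -139.8   60. ] [ 504.7 -137.2   38. ] [ 502.8 -133.1  100.6]
shift [-0.0028  0.0004  0.0256] turn [-0.    -0.     0.007]
t 2.45 pos [ 502.8 -133.1  100.6] rot [-3.141 -0.     1.316] F [-0.1  0.8  0.5] q6 -0.01 open 0.579
```

```bash
python3 to.py 503 -136 61 -15; python3 -m crank '[[-0.003,0,0.03,0,0,0.007,0.42],[-0.003,0,0.0396,0,0,0.007,0.42],[-0.003,0,0.0396,0,0,0.007,0.42],[-0.003,0,0.0396,0,0,0.007,0.42]]' 
python3 to.py 503 -136 61 -15
```

```text
shift [-0.0027  0.0009  0.0396] turn [-0.    -0.     0.007]
t 2.45 pos [ 502.8 -133.1  100.6] rot [-3.141 -0.     1.316] F [-0.1  0.8  0.5] q6 -0.01 open 0.579
clock: 2.85
eef_pos: [502.5, -136.9, 61.5]
tcp_rot: [3.141, -0.0, 1.308]
contact_force: [-1.1, -0.5, 0.3]
opening: 0.579
grasp_force: 0.0
shift [0.001  0.0002 0.0005] turn [ 0.001 -0.    -0.001]
t 2.85 pos [ 502.5 -136.9   61.5] rot [ 3.141 -0.     1.308] F [-1.1 -0.5  0.3] q6 -0.01 open 0.579
```

```bash
python3 -m crank '[[0.0005,0,0,0,0,0,1],[0.0005,0,0,0,0,0,1],[0.0005,0,0,0,0,0,1],[0.0005,0,0,0,0,0,1],[0.0005,0,0,0,0,0,1]]' 80
python3 -m crank '[[0,0,-0.02,0,0,0,1],[0,0,-0.06,0,0,0,1],[0,0,-0.11,0,0,0,1],[0,0,-0.15,0,0,0,1],[0,0,-0.15,0,0,0,1]]'
python3 to.py 532 145 210 -15
python3 - <<'E'
from h import *
import pickle
f=cams.grab_frame('wrist'); t=cams.grab_frame('top')
a=f['image']; b=cv2.resize(t['image'][170:280,180:290],(400,400),interpolation=cv2.INTER_CUBIC)
b=np.clip(b*1.5,0,255).astype(np.uint8)
i=np.hstack([a[:,120:520],b]); cv2.imwrite('pics/w3.png',cv2.cvtColor(i,cv2.COLOR_RGB2BGR)); pickle.dump((f,t),open('w3.pkl','wb'))
E
```

```text
clock: 3.35
eef_pos: [502.9, -136.6, 61.7]
tcp_rot: [3.14, -0.0, 1.308]
contact_force: [-1.3, 0.8, 7.8]
opening: 0.248
grasp_force: 78.0
clock: 3.85
eef_pos: [505.2, -137.3, 216.4]
tcp_rot: [3.132, 0.0, 1.308]
contact_force: [0.4, -0.1, -2.1]
opening: 0.247
grasp_force: 79.0
shift [ 0.2795 -0.0476  0.0059] turn [ 0.01   0.    -0.001]
t 3.85 pos [ 505.2 -137.3  216.4] rot [3.132 0.    1.308] F [ 0.4 -0.1 -2.1] q6 -0.01 open 0.247
```

View pics/w3.png

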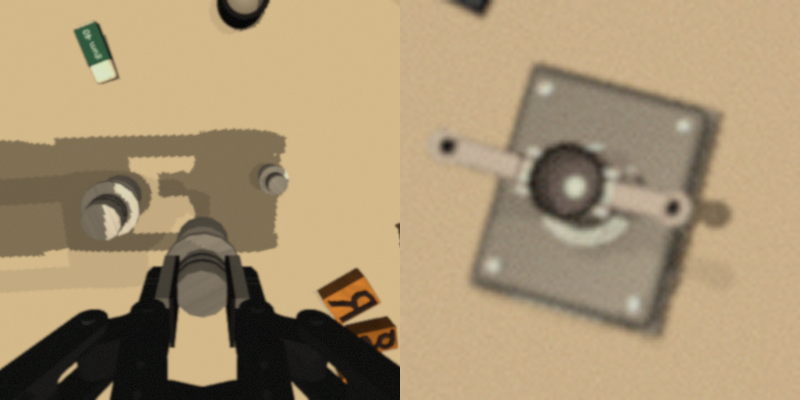

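The plug is held with its axis along the tool. The tank's screws are at crop (545,88), (684,125), (633,303) and (492,264); the bore ring is at about (568,183). Next I'll work out the axis by both methods.

Run:
```python
from h import *
import pickle
w,t=pickle.load(open('w3.pkl','rb')); s=pickle.load(open('side0.pkl','rb'))
P=[at_z(t,180+(x-400)*.275,170+y*.275,35) for x,y in [(545,88),(684,125),(633,303),(492,264)]]
P=np.array(P); print(P.round(1)); print('screw centre',P.mean(0).round(1))
d=[P[0]-P[3],P[1]-P[2]]; print('x-axis deg',[np.degrees(np.arctan2(v[1],v[0])).round(1) for v in d]); d=[P[0]-P[1],P[3]-P[2]]; print('y-axis deg',[np.degrees(np.arctan2(v[1],v[0])).round(1) for v in d])
E_=[at_z(t,180+(x-400)*.275,170+y*.275,120) for x,y in [(447,146),(675,208)]]
v=E_[0]-E_[1];print('eyes',np.array(E_).round(1),np.degrees(np.arctan2(v[1],v[0])))
for z in (99,103,107): print(z,'bore top cam',at_z(t,180+168*.275,170+183*.275,z).round(1),'side cam',at_z(s,268.75,149,z).round(1))
```

```text
[[588.9 175.7  35. ]
 [569.1 102.2  35. ]
 [476.8 127.5  35. ]
 [496.7 201.4  35. ]]
screw centre [532.9 151.7  35. ]
x-axis deg [np.float64(-15.6), np.float64(-15.3)]
y-axis deg [np.float64(74.9), np.float64(74.9)]
eyes [[547.5 206.1 120. ]
 [517.7  96.1 120. ]] 74.86866446386641
99 bore top cam [532. 151.  99.] side cam [537.1 158.9  99. ]
103 bore top cam [531.5 150.3 103. ] side cam [535.5 151.6 103. ]
107 bore top cam [531.1 149.6 107. ] side cam [533.9 144.3 107. ]
```

```bash
python3 to.py 533.5 150.5 222 -15.2
python3 -m crank '[[0.05,-0.0095,-0.006,0,0,0.003,1],[0.1,-0.018,-0.006,0,0,0.003,1],[0.15,-0.027,-0.006,0,0,0.003,1],[0.2,-0.036,-0.006,0,0,0.003,1],[0.2,-0.036,-0.006,0,0,0.003,1]]' >/dev/null
python3 to.py 533.5 150.5 222 -15.2
```

```text
shift [ 0.2853 -0.0446 -0.0106] turn [0.002 0.    0.002]
t 3.95 pos [ 502.4 -136.5  211.5] rot [3.139 0.    1.308] F [-0.3 -0.5 -1.8] q6 -0.01 open 0.243
shift [ 0.081  -0.0061 -0.0073] turn [-0.003 -0.001  0.003]
t 4.45 pos [518.4  70.7 214.6] rot [-3.139e+00 -1.000e-03  1.309e+00] F [-0.9 -0.1 -1.3] q6 0.39 open 0.246
```

```bash
python3 -m crank '[[0.045,-0.004,-0.006,0,0,0.003,1],[0.081,-0.006,-0.006,0,0,0.003,1],[0.081,-0.006,-0.006,0,0,0.003,1],[0.081,-0.006,-0.006,0,0,0.003,1],[0.081,-0.006,-0.006,0,0,0.003,1]]' >/dev/null
python3 to.py 533.5 150.5 195 -15.2
python3 - <<'E'
from h import *
import pickle
f=cams.grab_frame('wrist'); t=cams.grab_frame('top');s=cams.grab_frame('side')
S=r.sense();print(S['eef_pos'],S['tcp_rot'],S['contact_force'])
pickle.dump((f,t,s,S),open('w4.pkl','wb'))
a=cv2.resize(f['image'][150:400,220:420],(400,500),interpolation=cv2.INTER_CUBIC)
b=cv2.resize(s['image'][60:210,210:330],(400,500),interpolation=cv2.INTER_CUBIC)
i=np.clip(np.hstack([a,b])*1.3,0,255).astype(np.uint8)
cv2.imwrite('pics/w4.png',cv2.cvtColor(i,cv2.COLOR_RGB2BGR))
p=S['eef_pos']
for dz in (-1.7,-23.7,-61.7): 
    print(dz,'wrist',proj(f,[p+[0,0,dz]]).round(1),'side',proj(s,[p+[0,0,dz]]).round(1))
print('rim',[proj(g,[[533.5,150.5,z]]).round(1).tolist() for g in (f,s) for z in (99,107)])
E
```

```text
shift [ 0.0056 -0.0019  0.0262] turn [-0.002  0.002 -0.004]
t 4.95 pos [533.9 144.7 221.2] rot [-3.140e+00  2.000e-03  1.301e+00] F [-0.2  1.2 -1.5] q6 0.53 open 0.248
[534.48846501 144.6657521  222.02857905] [-3.14092759e+00  6.18454053e-04  1.30054297e+00] [-0.51823938  0.10214104 -1.39358109]
-1.7 wrist [[323.5 292.2]] side [[265.6  97.5]]
-23.7 wrist [[323.3 266.3]] side [[266.2 108. ]]
-61.7 wrist [[323.2 234.4]] side [[267.4 125.5]]
rim [[[319.7, 194.8]], [[319.6, 198.0]], [[268.1, 151.1]], [[267.8, 147.7]]]
```

View pics/w4.png

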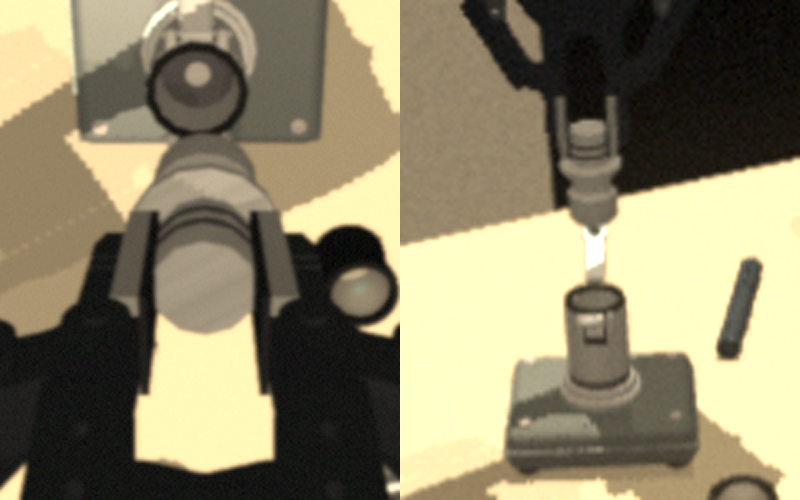

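Rim in the wrist view at (318.5,195) against (319.7,~196) predicted; the side view agrees too: rim (268.5,149.4), knob (266.4,98). So the axis is near (533.8,151.3). Descending to just above the rim.

```bash
python3 to.py 533.7 151.5 180 -15.2
python3 -m crank '[[0.0066,-0.001,0.0,0,0,0,1],[0.0066,-0.001,0.02,0,0,0,1],[0.0066,-0.001,0.041,0,0,0,1],[0.0066,-0.001,0.041,0,0,0,1],[0.0066,-0.001,0.041,0,0,0,1]]'  >/dev/null
python3 to.py 533.7 151.5 171 -15.2
```

```text
shift [ 0.0064 -0.0026  0.042 ] turn [-0.001  0.001 -0.005]
t 5.1 pos [534.5 144.7 222. ] rot [-3.141e+00  1.000e-03  1.301e+00] F [-0.5  0.1 -1.4] q6 0.53 open 0.248
shift [-0.0014 -0.0015  0.0106] turn [-0.001  0.    -0.004]
t 5.6 pos [535.6 152.4 181.6] rot [-3.141  0.     1.302] F [-0.4 -0.1  0.1] q6 0.54 open 0.244
```

```bash
python3 -m crank '[[-0.0012,-0.0015,0.004,0,0,-0.003,1],[-0.0012,-0.0015,0.008,0,0,-0.003,1],[-0.0012,-0.0015,0.011,0,0,-0.003,1],[-0.0012,-0.0015,0.011,0,0,-0.003,1]]'  
python3 to.py 533.7 151.5 160 -15.2
```

```text
clock: 6.0
eef_pos: [533.7, 151.6, 170.2]
tcp_rot: [-3.141, 0.0, 1.305]
contact_force: [1.4, 0.1, -1.8]
opening: 0.249
grasp_force: 78.9
shift [-0.0001  0.      0.0102] turn [-0.     0.    -0.001]
t 6.0 pos [533.7 151.6 170.2] rot [-3.141  0.     1.305] F [ 1.4  0.1 -1.8] q6 0.54 open 0.249
```

```bash
python3 -m crank '[[0,0,0.003,0,0,0,1],[0,0,0.006,0,0,0,1],[0,0,0.006,0,0,0,1]]'  
python3 to.py 533.7 151.5 160 -15.2
```

```text
clock: 6.3
eef_pos: [533.6, 151.6, 163.9]
tcp_rot: [-3.141, 0.0, 1.305]
contact_force: [-1.2, 0.0, -1.4]
opening: 0.25
grasp_force: 78.9
shift [-0.      0.0002  0.0039] turn [-0.001  0.    -0.001]
t 6.3 pos [533.6 151.6 163.9] rot [-3.141  0.     1.305] F [-1.2  0.  -1.4] q6 0.54 open 0.25
```

```bash
for i in 1 ; do python3 -m crank '[[0,0,0.002,0,0,0,1],[0,0,0.004,0,0,0,1],[0,0,0.004,0,0,0,1]]' | egrep 'pos|force'; done
python3 -m crank '[[0,0,0.002,0,0,0,1],[0,0,0.004,0,0,0,1],[0,0,0.004,0,0,0,1]]' | egrep 'pos|force'
```

```text
eef_pos: [533.7, 151.7, 160.2]
contact_force: [-0.3, 0.6, -2.0]
grasp_force: 79.0
eef_pos: [533.6, 151.7, 156.1]
contact_force: [-0.7, 1.2, -2.2]
grasp_force: 79.0
```

```bash
python3 -m crank '[[0,0,0.003,0,0,0,1],[0,0,0.006,0,0,0,1],[0,0,0.006,0,0,0,1]]' | egrep 'pos|contact'
python3 -m crank '[[0,0,0.002,0,0,0,1],[0,0,0.004,0,0,0,1],[0,0,0.004,0,0,0,1]]' | egrep 'pos|contact'
```

```text
eef_pos: [533.6, 151.7, 149.9]
contact_force: [-0.8, 1.5, -2.8]
eef_pos: [533.7, 151.7, 146.1]
contact_force: [-1.9, 2.5, -1.5]
```

```bash
python3 -m crank '[[0.0003,-0.0004,0.001,0,0,0,1],[0.0003,-0.0004,0.002,0,0,0,1],[0.0003,-0.0004,0.002,0,0,0,1]]' | egrep 'pos|contact'
python3 -m crank '[[0,0,0.001,0,0,0,1],[0,0,0.002,0,0,0,1],[0,0,0.002,0,0,0,1]]' | egrep 'pos|contact'
```

```text
eef_pos: [533.6, 152.0, 144.3]
contact_force: [-2.0, 0.1, -0.5]
eef_pos: [533.6, 152.0, 142.3]
contact_force: [-0.2, 1.0, -2.1]
```

```bash
python3 -m crank '[[0,0,0.001,0,0,0,1],[0,0,0.002,0,0,0,1],[0,0,0.002,0,0,0,1]]' | egrep 'pos|contact'
```

```text
eef_pos: [533.5, 152.0, 140.3]
contact_force: [0.2, 0.7, -1.1]
```

```bash
python3 -m crank '[[0,0,0.001,0,0,0,1],[0,0,0.002,0,0,0,1],[0,0,0.002,0,0,0,1]]' | egrep 'pos|contact'; python3 -m crank '[[0,0,0.001,0,0,0,1],[0,0,0.002,0,0,0,1],[0,0,0.002,0,0,0,1]]' | egrep 'pos|contact'
```

```text
eef_pos: [533.5, 152.0, 138.4]
contact_force: [-0.6, 0.5, -0.6]
eef_pos: [533.6, 152.1, 136.7]
contact_force: [-1.6, 0.3, 4.0]
```

```bash
python3 -m crank '[[0,0,0.001,0,0,0,1],[0,0,0.002,0,0,0,1],[0,0,0.002,0,0,0,1]]' | egrep 'pos|contact'; python3 -m crank '[[0,0,0.001,0,0,0,1],[0,0,0.002,0,0,0,1],[0,0,0.002,0,0,0,1]]' | egrep 'pos|contact'
```

```text
eef_pos: [533.6, 152.1, 134.6]
contact_force: [-2.2, 1.0, 3.7]
eef_pos: [533.6, 152.1, 132.5]
contact_force: [-1.9, 1.2, 4.5]
```

```bash
python3 -m crank '[[0,0,0.0005,0,0,0,1],[0,0,0.001,0,0,0,1],[0,0,0.001,0,0,0,1]]' | egrep 'pos|contact';python3 to.py 533.5 152 130 -15.2
```

```text
eef_pos: [533.6, 152.1, 131.6]
contact_force: [-1.3, 1.3, 5.0]
shift [-0.0001 -0.0001  0.0016] turn [ 0.    -0.    -0.001]
t 9.9 pos [533.6 152.1 131.6] rot [ 3.141 -0.     1.305] F [-1.3  1.3  5. ] q6 0.54 open 0.248
```

```bash
python3 -m crank '[[0,0,0.0005,0,0,0,1],[0,0,0.0005,0,0,0,1]]' | egrep 'pos|contact'; python3 -m crank '[[0,0,0.0005,0,0,0,1],[0,0,0.0005,0,0,0,1]]' | egrep 'pos|contact'
```

```text
eef_pos: [533.6, 152.1, 131.1]
contact_force: [-1.5, 0.7, 6.5]
eef_pos: [533.7, 152.1, 131.1]
contact_force: [-4.4, 0.6, 10.3]
```

```bash
python3 -m crank '[[0,0,0.0005,0,0,0,1],[0,0,0.0005,0,0,0,1]]' | egrep 'pos|contact'
```

```text
eef_pos: [533.7, 152.1, 131.0]
contact_force: [-4.6, -0.2, 15.9]
```

```bash
python3 -m crank '[[0,0,0.0005,0,0,0,1],[0,0,0.0005,0,0,0,1]]' | egrep 'pos|contact'
```

```text
eef_pos: [533.7, 152.1, 130.9]
contact_force: [-7.8, -0.5, 20.7]
```

```bash
python3 -m crank '[[0,0,0,0,0,0,1],[0,0,0,0,0,0,1],[0,0,0,0,0,0,1]]' | egrep 'pos|contact'
```

```text
eef_pos: [533.7, 152.1, 131.0]
contact_force: [-7.5, -0.2, 20.4]
```

The flange bedded at TCP z ≈131.1 (rim ≈103.4) and I held about 22 N. Easing off, opening and lifting.

```bash
python3 -m crank '[[0,-0.0003,-0.001,0,0,0,1],[0,-0.0003,-0.001,0,0,0,0.6],[0,-0.0003,-0.001,0,0,0,0.4],[0,-0.0003,-0.001,0,0,0,0.4],[0,-0.0003,-0.001,0,0,0,0.4]]' 20 | egrep 'pos|contact|open|grasp'; python3 to.py 533.5 152 200 75; python3 -m crank '[[0,0,0,0,0,0,0.4],[0,0,-0.01,0,0,0,0.4],[0,0,-0.05,0,0,0,0.2],[0,0,-0.08,0,0,0,0],[0,0,-0.08,0,0,0,0]]' | egrep 'pos|contact|open'
python3 to.py 533.7 152.1 200 74.8
python3 - <<'E'
from h import *
import pickle
f=cams.grab_frame('wrist'); t=cams.grab_frame('top');s=cams.grab_frame('side')
a=cv2.resize(f['image'][100:350,200:440],(400,417),interpolation=cv2.INTER_CUBIC)
b=cv2.resize(s['image'][90:210,210:325],(400,417),interpolation=cv2.INTER_CUBIC)
i=np.clip(np.hstack([a,b])*1.3,0,255).astype(np.uint8)
cv2.imwrite('pics/w5.png',cv2.cvtColor(i,cv2.COLOR_RGB2BGR))
for g in (f,s): print(proj(g,[[533.6,152,z] for z in (129.5,103.4)]).round(1).tolist())
pickle.dump((f,t,s),open('w5.pkl','wb'))
E
```

```text
eef_pos: [533.2, 152.0, 130.1]
contact_force: [-1.4, 0.0, 0.2]
opening: 0.601
grasp_force: 0.0
shift [ 0.      0.0003 -0.0699] turn [-0.     0.    -1.575]
t 11.5 pos [533.2 152.  130.1] rot [-3.141  0.     1.305] F [-1.4  0.   0.2] q6 0.54 open 0.601
eef_pos: [535.8, 152.8, 215.3]
contact_force: [0.2, 0.1, 0.0]
opening: 0.997
shift [-0.0013 -0.0019  0.0153] turn [ 0.008  0.002 -1.572]
t 12.0 pos [535.8 152.8 215.3] rot [ 3.135 -0.004  1.305] F [0.2 0.1 0. ] q6 0.54 open 0.997
[[318.3, 221.8], [318.4, 208.7]]
[[267.0, 137.7], [267.8, 148.9]]
```

View pics/w5.png

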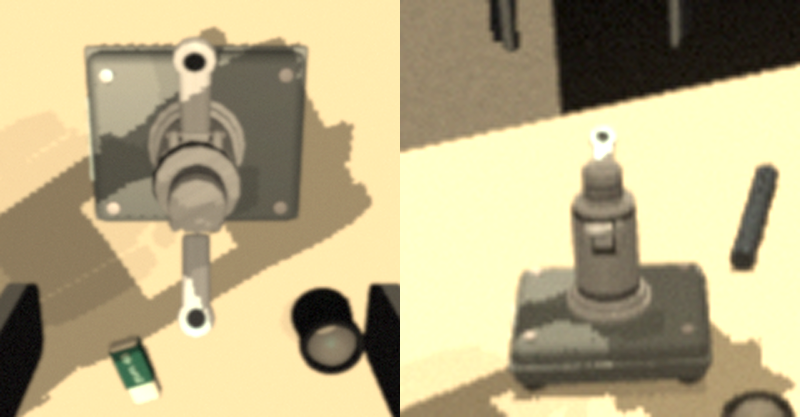

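The plug sits home: knob at wrist (318,220), matching the predicted (318,222). Both arms are still open. I'll turn the tool 90° so the fingers straddle along tank y.

```bash
python3 -m crank '[[-0.001,-0.001,0,0,0,-1.572,0],[-0.001,-0.001,0,0,0,-1.572,0],[-0.001,-0.001,0,0,0,-1.572,0],[-0.001,-0.001,0,0,0,-1.572,0],[-0.001,-0.001,0,0,0,-1.572,0]]' >/dev/null; python3 to.py 533.3 152 180 74.8
```

```text
shift [-0.0003  0.0025  0.0289] turn [-0.002 -0.002 -0.815]
t 12.65 pos [531.1 151.2 208.9] rot [-3.139e+00 -1.000e-03  2.061e+00] F [-0.3 -0.2 -0.6] q6 -0.22 open 1.0
```

```bash
python3 -m crank '[[0,0.0025,0.01,0,0,-0.815,0],[0,0.0025,0.02,0,0,-0.815,0],[0,0.0025,0.029,0,0,-0.815,0],[0,0.0025,0.029,0,0,-0.815,0],[0,0.0025,0.029,0,0,-0.815,0]]' >/dev/null; python3 to.py 533.3 152 180 74.8;  python3 -m crank '[[0,0,0,0,0,-0.066,0],[0,0,0,0,0,-0.066,0],[0,0,0,0,0,-0.066,0]]' >/dev/null; python3 to.py 533.3 152 180 74.8
```

```text
shift [-0.0004 -0.0002 -0.0005] turn [-0.002 -0.003 -0.065]
t 13.15 pos [533.  152.3 179.5] rot [-3.140e+00 -3.000e-03  2.811e+00] F [0.7 0.5 0.1] q6 -0.96 open 1.006
shift [ 0.0002 -0.0005  0.0005] turn [-0.001 -0.001 -0.008]
t 13.45 pos [533.6 152.4 180.5] rot [-3.141e+00 -1.000e-03  2.869e+00] F [-0.3  0.3 -0.4] q6 -1.02 open 1.001
```

```bash
python3 -m crank '[[0,-0.0005,0.015,0,0,-0.006,0],[0,-0.0005,0.03,0,0,-0.006,0],[0,-0.0005,0.03,0,0,-0.006,0]]' |egrep 'pos|contact'; python3 -m crank '[[0,0,0.003,0,0,0,0],[0,0,0.006,0,0,0,0],[0,0,0.009,0,0,0,0],[0,0,0.009,0,0,0,0]]' |egrep 'pos|contact'
```

```text
eef_pos: [532.6, 151.7, 149.4]
contact_force: [-1.3, -0.3, 0.3]
eef_pos: [534.0, 152.1, 142.4]
contact_force: [-0.1, 0.8, -0.0]
```

```bash
python3 -m crank '[[0,0,0.003,0,0,0,0],[0,0,0.006,0,0,0,0],[0,0,0.009,0,0,0,0],[0,0,0.009,0,0,0,0]]' |egrep 'pos|contact'
```

```text
eef_pos: [533.7, 152.0, 132.9]
contact_force: [-0.2, -0.2, -0.6]
```

```bash
python3 -m crank '[[0,0,0.003,0,0,0,0],[0,0,0.006,0,0,0,0],[0,0,0.006,0,0,0,0]]' |egrep 'pos|contact'
```

```text
eef_pos: [533.8, 152.0, 127.0]
contact_force: [-0.7, 0.4, -0.1]
```

```bash
python3 -m crank '[[0,0,0.003,0,0,0,0],[0,0,0.006,0,0,0,0],[0,0,0.006,0,0,0,0]]' |egrep 'pos|contact'; python3 to.py 533.3 152 120 74.8
```

```text
eef_pos: [534.7, 152.4, 121.9]
contact_force: [0.2, 1.4, 4.9]
shift [ 0.0013 -0.0008  0.0019] turn [0.001 0.001 0.   ]
t 15.15 pos [534.7 152.4 121.9] rot [3.141e+00 1.000e-03 2.877e+00] F [0.2 1.4 4.9] q6 -1.03 open 1.0
```

```bash
python3 -m crank '[[0,0,0.002,0,0,0,0],[0,0,0.004,0,0,0,0],[0,0,0.004,0,0,0,0]]' |egrep 'pos|contact|torq'
```

```text
eef_pos: [535.4, 152.6, 118.8]
contact_force: [-0.3, 0.1, 12.2]
```

```bash
python3 -m crank '[[0,0,0.002,0,0,0,0],[0,0,0.004,0,0,0,0],[0,0,0.006,0,0,0,0],[0,0,0.006,0,0,0,0]]' |egrep 'pos|contact'; python3 -c "
from rig import r;print(r.sense()['wrist_torque'])"
```

```text
eef_pos: [535.9, 152.6, 113.1]
contact_force: [-0.8, -1.5, 13.1]
[-0.25840903  0.06897313  0.02022303]
```

```bash
python3 -m crank '[[0.001,0,0.002,0,0,0,0],[0.002,0,0.004,0,0,0,0],[0.002,0,0.006,0,0,0,0],[0.002,0,0.008,0,0,0,0],[0.002,0,0.008,0,0,0,0]]' |egrep 'pos|contact'
```

```text
eef_pos: [535.3, 153.0, 105.7]
contact_force: [3.2, -2.7, 15.2]
```

```bash
python3 -m crank '[[0,0,0.002,0,0,0,0],[0,0,0.004,0,0,0,0],[0,0,0.006,0,0,0,0],[0,0,0.006,0,0,0,0]]' |egrep 'pos|contact'; python3 to.py 533.4 152 85 74.8
python3 - <<'E'
from h import *
import pickle
f=cams.grab_frame('wrist'); s=cams.grab_frame('side');t=cams.grab_frame('top')
a=cv2.resize(f['image'][100:400,130:510],(400,316),interpolation=cv2.INTER_CUBIC)
b=cv2.resize(s['image'][80:210,200:345],(400,316),interpolation=cv2.INTER_CUBIC)
i=np.clip(np.hstack([a,b])*1.5,0,255).astype(np.uint8)
cv2.imwrite('pics/w6.png',cv2.cvtColor(i,cv2.COLOR_RGB2BGR))
E
```

```text
eef_pos: [535.2, 152.8, 99.5]
contact_force: [3.7, -3.7, 14.7]
shift [ 0.0016 -0.0013  0.0145] turn [0.002 0.006 0.001]
t 16.75 pos [535.2 152.8  99.5] rot [3.139 0.006 2.877] F [ 3.7 -3.7 14.7] q6 -1.03 open 1.002
```

View pics/w6.png

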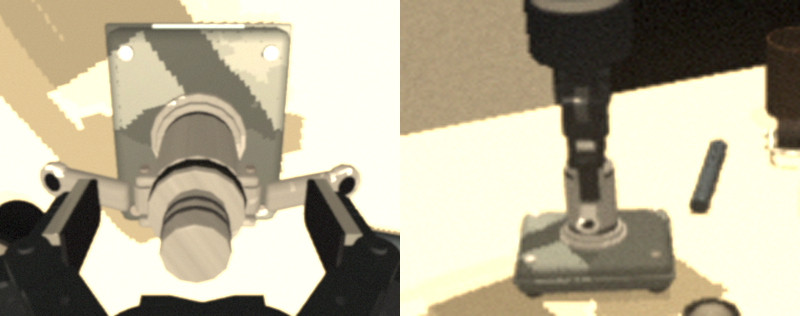

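Both arms are level with each other, with the eyes at (52,180) and (345,180). The fingers rest on both, with the plug between. Continuing down.

```bash
python3 -m crank '[[0,-0.0005,0.002,0,0,0,0],[0,-0.001,0.004,0,0,0,0],[0,-0.001,0.006,0,0,0,0],[0,-0.001,0.008,0,0,0,0],[0,-0.001,0.008,0,0,0,0]]' |egrep 'pos|contact'
```

```text
eef_pos: [534.8, 152.3, 91.4]
contact_force: [2.3, -1.0, 14.1]
```

```bash
python3 -m crank '[[0,0,0.002,0,0,0,0],[0,0,0.004,0,0,0,0],[0,0,0.006,0,0,0,0],[0,0,0.006,0,0,0,0]]' |egrep 'pos|contact'; python3 to.py 533.4 152 85 74.8
```

```text
eef_pos: [534.4, 152.1, 85.1]
contact_force: [1.4, -1.6, 12.2]
shift [ 0.0009 -0.0004  0.0001] turn [0.002 0.005 0.001]
t 17.8 pos [534.4 152.1  85.1] rot [3.139 0.005 2.877] F [ 1.4 -1.6 12.2] q6 -1.03 open 1.001
```

```bash
python3 -m crank '[[0,0,0,0,0,0,0.1],[0,0,0,0,0,0,0.15],[0,0,0,0,0,0,0.2],[0,0,0,0,0,0,0.25],[0,0,0,0,0,0,0.25]]' 20; python3 -m crank '[[0,0,0,0,0,0,0.3],[0,0,0,0,0,0,0.35],[0,0,0,0,0,0,0.4],[0,0,0,0,0,0,0.4],[0,0,0,0,0,0,0.4]]' 20
```

```text
clock: 18.3
eef_pos: [534.2, 152.3, 84.1]
tcp_rot: [3.139, 0.004, 2.877]
contact_force: [6.8, 0.8, 0.5]
opening: 0.755
grasp_force: 8.0
clock: 18.8
eef_pos: [533.7, 151.3, 84.2]
tcp_rot: [3.141, 0.004, 2.878]
contact_force: [3.6, -3.6, 5.6]
opening: 0.669
grasp_force: 20.6
```

```bash
python3 -m crank '[[0,0,0,0,0,0,0.42],[0,0,0,0,0,0,0.42],[0,0,0,0,0,0,0.42]]' 28
python3 - <<'E'
from h import *
f=cams.grab_frame('wrist'); s=cams.grab_frame('side')
a=cv2.resize(f['image'][100:400,130:510],(400,316),interpolation=cv2.INTER_CUBIC)
b=cv2.resize(s['image'][80:210,200:345],(400,316),interpolation=cv2.INTER_CUBIC)
i=np.clip(np.hstack([a,b])*1.5,0,255).astype(np.uint8)
cv2.imwrite('pics/w7.png',cv2.cvtColor(i,cv2.COLOR_RGB2BGR))
E
```

```text
clock: 19.1
eef_pos: [533.7, 151.3, 84.3]
tcp_rot: [3.141, 0.004, 2.878]
contact_force: [4.0, -4.4, 6.6]
opening: 0.661
grasp_force: 28.5
```

View pics/w7.png

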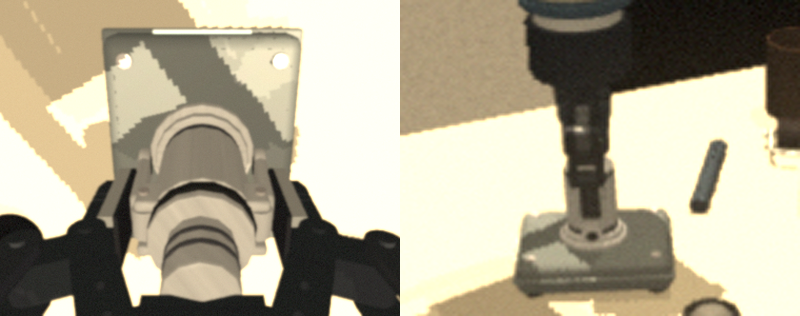

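Both arms lie beside the coupler with the pads flat on them, and raising the squeeze from 20 to 28 N hardly moved them, so they look stopped. As a check by feel, I'll reopen slightly, go 4 mm deeper and squeeze again.

```bash
python3 -m crank '[[0,0,0,0,0,0,0.25],[0,0,0,0,0,0,0.25],[0,0,0.002,0,0,0,0.25],[0,0,0.004,0,0,0,0.25],[0,0,0.004,0,0,0,0.25]]' 28 | egrep 'pos|contact|open|grasp'; python3 -m crank '[[0,0,0,0,0,0,0.3],[0,0,0,0,0,0,0.35],[0,0,0,0,0,0,0.42],[0,0,0,0,0,0,0.42],[0,0,0,0,0,0,0.42]]' 28| egrep 'pos|contact|open|grasp'; python3 -m crank '[[0,0,0,0,0,0,0.42],[0,0,0,0,0,0,0.42],[0,0,0,0,0,0,0.42]]' 32| egrep 'pos|contact|open|grasp'
```

```text
eef_pos: [531.4, 151.6, 78.9]
contact_force: [-0.1, -0.7, -0.1]
opening: 0.748
grasp_force: 0.0
eef_pos: [531.8, 151.8, 79.7]
contact_force: [-3.0, 1.0, 5.6]
opening: 0.665
grasp_force: 29.5
eef_pos: [531.8, 151.8, 79.7]
contact_force: [-2.4, -0.4, 6.6]
opening: 0.666
grasp_force: 32.8
```

The slope between the two depths (0.4 mm over 4.5 mm) matches arms on their stops, about 0.07 rad off vertical. Releasing and retreating.

```bash
python3 -m crank '[[0,0,0,0,0,0,0.2],[0,0,0,0,0,0,0],[0,0,0,0,0,0,0],[0,0,0,0,0,0,0]]' 20 | egrep 'pos|contact|open'; python3 -m crank '[[0,0,-0.02,0,0,0,0],[0,0,-0.06,0,0,0,0],[0,0,-0.11,0,0,0,0],[0,0,-0.12,0,0,0,0],[0,0,-0.12,0,0,0,0]]' | egrep 'pos|contact'
python3 - <<'E'
from h import *
import pickle
# numeric check: after/before brightness of arm-eye area and knob in the side/top image
t0=pickle.load(open('w5.pkl','rb'))[2]; s=cams.grab_frame('side')
rim=np.array([533.5,152,103.4]); ax=np.array([.262,.965,0])
for n,sg in (('left',1),('right',-1)):
    up=rim+sg*ax*61+[0,0,20]; dn=rim+sg*ax*24.5+[0,0,-60]
    for lab,P in (('open-eye',up),('down-eye',dn)):
        u,v=proj(s,[P])[0].astype(int); g=lambda f:f['image'][v-3:v+4,u-3:u+4].mean().round()
        print(n,lab,(u,v),'before',g(t0),'now',g(s))
d=np.abs(s['image'][110:160,250:285].astype(int)-t0['image'][110:160,250:285]).mean((1,2)).round(); print(d)
E
```

```text
eef_pos: [532.0, 151.6, 79.4]
contact_force: [-0.5, 0.1, -0.4]
opening: 1.0
eef_pos: [533.3, 152.1, 201.6]
contact_force: [0.5, -0.1, -0.1]
left open-eye (np.int64(267), np.int64(127)) before 185.0 now 195.0
left down-eye (np.int64(269), np.int64(167)) before 86.0 now 88.0
right open-eye (np.int64(266), np.int64(154)) before 106.0 now 86.0
right down-eye (np.int64(269), np.int64(179)) before 91.0 now 80.0
[10. 10.  9.  9.  9. 12. 16. 14.  4.  2.  1.  2.  2.  2.  1.  1.  4.  5.
 11. 13.  8.  6.  7.  6.  7.  6.  3.  3.  4.  3.  3.  2.  1.  2.  1.  2.
  2.  1.  3.  3.  4.  3.  2.  4. 14. 13.  7.  4.  2.  6.]
```

```bash
python3 -c "
from rig import sign_off;print(sign_off())"
```

```text
the job is handed in; nothing more can be done
None
```

The job is handed in, though the rig gave no verdict: the plug was pressed home at about 22 N with both arms open, then both arms were swung down together onto their stops (judged by feel), and the gripper is clear; I steered clear of the eraser, loupe and ink bottle but did not check them at the end.

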